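# Gather the hose fittings in the pouring corner of their tote

### The job

Put the stray brass hose fitting that lies on the bench into the grey tote with the other two. Then lift the tote off the bench by the bar across its middle and tip it, without spilling, until all three fittings have slid together into its cut-off corner. Finish while holding the tote up and still in the tilted position, with that corner clearly the lowest and the fittings gathered in it; do not put it down, and leave the other things on the bench where they are.

Things in the scene. Friction and masses are not known exactly. Their poses are not given: they have to be found in the camera images.
- tote: open grey tote, outside 180 mm (x) by 124 mm (y), walls 55 mm high, walls and floor 4 mm thick, 300 g; origin at the centre of its underside, z up. The corner at -x, +y is cut off at 45 degrees (40 mm off each side, wall 42 mm high). Slippery inside: fittings start sliding at about 10 to 15 degrees, and need some 35 degrees to slide along the walls into the corner
- grip_bar (a point): middle of the rigid carrying bar over the middle of the tote, 80 mm above its underside; axes as the tote's. The bar runs along the tote's y from long wall to long wall, 16 mm wide (x) and 22 mm tall (69 to 91 mm above the underside) over its middle 80 mm; the open halves on both sides of it are 78 by 116 mm
- bevel_corner (a point): on the tote's inner floor at the foot of the middle of the 45-degree wall of the cut-off corner: tote x = -69 mm, y = +41 mm, 4 mm above the underside
- corner_left_far (a point): tote's underside corner at +x, +y
- corner_right_near (a point): tote's underside corner at -x, -y
- corner_right_far (a point): tote's underside corner at +x, -y
- fitting_stray: brass hose fitting lying on its side, 47 mm long (its y axis), 22 mm over the hexagon in the middle (x), 19 mm high, 50 g; one end threaded, the other a plain spigot. It lies loose on the bench beside the tote. Origin: centre of its underside
- fitting_in_1: brass hose fitting lying on its side, 47 mm long (its y axis), 22 mm over the hexagon in the middle (x), 19 mm high, 50 g; one end threaded, the other a plain spigot. It lies in the tote. Origin: centre of its underside
- fitting_in_2: brass hose fitting lying on its side, 47 mm long (its y axis), 22 mm over the hexagon in the middle (x), 19 mm high, 50 g; one end threaded, the other a plain spigot. It lies in the tote. Origin: centre of its underside
- stray_middle (a point): middle of the stray fitting, 9.5 mm above its underside
- in_1_middle (a point): middle of the first fitting in the tote
- in_2_middle (a point): middle of the second fitting in the tote
- weight_a: bystander: brass knob weight, 36 mm across, 40 mm high; origin under its centre
- tape: bystander: roll of black tape lying flat, 59 x 57 x 19 mm; origin under its centre
- weight_b: bystander: smaller brass knob weight, 28 mm across, 34 mm high; origin under its centre
Things that resemble listed ones, but are neither listed nor needed, are in the scene too. Leave any orange look-alike of the fitting_in_2 alone.

How it is judged:
On the way, in this order (a step that is already met when the one before it is completed fails the run):
1. the stray fitting is in the tote and let go, the tote still standing on the bench (x of stray_middle in the frame of tote between -0.088 and 0.088 m and y of stray_middle in the frame of tote between -0.06 and 0.06 m and z of stray_middle in the frame of tote between 0 and 0.05 m and contact force between the fingers and fitting_in_1 below 0.2 N and contact force between the fingers and fitting_in_2 below 0.2 N and contact force between the fingers and fitting_stray below 0.2 N and angle between tote's own z axis and vertical below 0.1 rad and height (world z) of tote below 0.01 m), for 0.2 s.
2. the tote is lifted clear of the bench with all three fittings in it (height (world z) of each of bevel_corner, corner_left_far, corner_right_near, corner_right_far above 0.02 m and x of stray_middle in the frame of tote between -0.088 and 0.088 m and y of stray_middle in the frame of tote between -0.06 and 0.06 m and z of stray_middle in the frame of tote between 0 and 0.05 m and x of in_1_middle in the frame of tote between -0.088 and 0.088 m and y of in_1_middle in the frame of tote between -0.06 and 0.06 m and z of in_1_middle in the frame of tote between 0 and 0.05 m and x of in_2_middle in the frame of tote between -0.088 and 0.088 m and y of in_2_middle in the frame of tote between -0.06 and 0.06 m and z of in_2_middle in the frame of tote between 0 and 0.05 m), for 0.2 s.
At the end, for the whole second after the job is handed in: Tote held by the fingers, all corners over 20 mm above the bench, still, tilted 15 to 65 degrees, cut-off corner lowest (8 degrees or more along both sides); all fittings in it at rest and untouched, middles within 90 mm of that corner's foot, one within 45 mm; bystanders moved under 30 mm (all of step 2 and contact force between the fingers and tote above 1 N and contact force between the fingers and fitting_in_1 below 0.2 N and contact force between the fingers and fitting_in_2 below 0.2 N and contact force between the fingers and fitting_stray below 0.2 N and angle between tote's own z axis and vertical between 0.26 and 1.15 rad and angle between tote's own x axis and vertical below 1.43 rad and angle between tote's own y axis and vertical above 1.71 rad and distance between any of in_1_middle, in_2_middle, stray_middle and bevel_corner below 0.045 m and distance between each of in_1_middle, in_2_middle, stray_middle and bevel_corner below 0.09 m and linear speed of each of fitting_in_1, fitting_in_2, fitting_stray, tote below 0.03 m/s and angular speed of tote below 0.15 rad/s and distance of each of weight_a, weight_b, tape from where it was at the start of the episode below 0.03 m); the arm keeps its last pose, push and grip.
It fails at once if a bystander is pushed more than 30 mm (distance of any of weight_a, weight_b, tape from where it was at the start of the episode above 0.03 m).
It also fails if it takes over 51 s, if anything falls off the work surface, if the arm or the gripper's body presses on something with over 40 N, if the wrist force passes 120 N, or if a joint passes its speed limit or range.

### The arm

A 7-joint arm with a two-finger parallel gripper is mounted at the origin on a cart in front of the work surface, level with it; the furniture and walls round the work are solid. World frame = base frame: x ahead of the robot, y to its left, z up, the work surface at z = 0. Lengths are in m, angles in rad, forces in N, time in s.
With the tool pointing down it reaches from about 0.35 to 0.9 m from the base axis. Payload 8.1 kg.
Tool frame: the origin (TCP) lies midway between the tips of the shut fingers; the grasp point (between the pads) lies 19 mm behind it (arm.hold_point_z is the distance from the TCP to the grasp point, in m); z points along the fingers, y is the direction in which the jaws open and shut (so a half turn about z gives the same grasp; the last joint's range is limited). The gripper opens to 92 mm and grips with 3 to 60 N. Pads are 19 mm wide; open, the fingers measure 130 mm over their backs; the gripper's body (75 mm by 190 mm) begins 47 mm behind the grasp point.
Start: joints at [1.115, 0.434, 0.025, 1.573, -0.012, 1.134, -0.075], TCP at [0.216, -0.587, 0.227] pointing down, gripper open.
Joint ranges: [-2.62, 2.62], [-0.44, 2.09], [-1.27, 1.32], [0.08, 2.57], [-1.32, 4.46], [0.12, 2], [-2.74, 2.74]. Speed limits (rad/s): [2.22, 2.22, 3.01, 3.01, 3.14, 3.14, 3.14].

### API

Orientations are given as a rotation vector (axis times angle).
In Python, from cell import arm gives the robot as it stands.
- The arm moves only by the shell command python3 -m pendant 'ROWS' [FORCE]. ROWS is JSON, a list of rows, each a list of 3 entries, a list of its own where there are three numbers: the shift along the tool's x, y, z in m, then the turn, a rotation vector about the tool's x, y, z in degrees, then the finger opening in m, from 0 to 0.0918. A call has 1 to 10 rows; each row shifts and turns the commanded pose from where the row before left it, along the tool's axes as they then stand; what a row does not reach is not made up. A row lasts 1/8 s, in which the tool goes at most 62.5 mm and 10.7 degrees, less where a joint would pass 70% of its speed; a pose out of reach is approached as far as the arm can. A call with a gripper value outside its range is refused whole. The fingers move at their own pace and stop on an object; FORCE is the grip in N (left out, the last holds). Time passes only in rows, so rows that do not move let the fingers close. It gives the time, the measured TCP pose, the force and the opening at its end, in the units of the state.
- arm.observe(): the state, without advancing time (a new reading comes with each control period).
- arm.get_image(name): name is "side" or "top" or "wrist"; returns (picture, depth): 400x640x3 uint8, red, green, blue; 400x640 float32, m along the optical axis (not along the pixel's ray), 0 where there is no reading.
- arm.camera_params(name): a dict with "fovy" (degrees; the focal length in pixels is half the picture's height over the tangent of half this angle, whatever the lens; pixels are square), "cx", "cy" (the principal point, pixels), "rvec" (rotation vector, rad) and "tvec" (3), from world to camera coordinates, as OpenCV has them; the wrist camera has in their place "mount" (4x4, takes a point from camera to tool coordinates, whose origin is the TCP and whose axes are the flange's). Camera axes: x right, y down, z forward; pixel columns grow to the right and rows downward; lengths in m; the calibration is good to about 2 mm. A picture is of the moment at which its call begins: read the wrist's pose just before it. camera_params takes no time and is no camera call.
- arm.sign_off(): hands the job in, once; it reports no verdict.
Trained networks look in the newest picture that a camera, given by its name, has taken for a name from the list of things; names that differ only in an ending like _2 or _b are one class to them, and where a whole thing is asked for, a point or a joint stands for the part that bears it (a point fixed in the world has none). Each returns a list of dicts, best first, with "conf" (0 to 1); they miss things now and then, are a little off and sometimes report something else, mostly with a low value. They report only what shows in the picture. A call takes as long as a camera call. They do not tell look-alikes from the thing itself.
- arm.look_for(camera, label): "rect" ([centre column, centre row, width, height] in pixels, round what is visible of it).
- arm.masks_of(camera, label): "pixels" (400x640 bool, what is visible of it) and "rect" ([centre column, centre row, width, height] in pixels, round what is visible of it).
The state is a dict: "clock": time; "joints": joint angles; "dq": joint speeds; "joint_efforts": joint torques, N m; "position": TCP position; "ee_rot": TCP orientation; "force": force on the tool from outside, world axes, zero at the start; "ft_torque": the same for the moment, N m; "width": opening from 0.0 (shut) to 1.0 (fully open).
Only numpy, scipy, OpenCV 4.12 (cv2) and the standard library are available. Lean on these libraries where they do the work, as an engineer would, in place of code of your own. Each camera call takes 0.05 s, during which the arm holds its last target.

## Working session

There is one attempt and no reset: what is moved stays moved. The work goes in short steps, Python scripts to look and compute and a shell command to move; the robot and the scene stay as the last step left them, time stands still between calls to the robot, and variables do not carry over. Pictures are saved under pics/ and viewed, and the job is handed in when it is done.

```bash
ls; mkdir -p pics
cat > h.py <<'E'
import numpy as np, cv2
from scipy.spatial.transform import Rotation as R
from cell import arm
def K(p): 
    f=200/np.tan(np.radians(p['fovy'])/2); return f,p['cx'],p['cy']
def cam2world(name):
    p=arm.camera_params(name)
    if 'mount' in p:
        s=arm.observe(); T=np.eye(4); T[:3,:3]=R.from_rotvec(s['ee_rot']).as_matrix(); T[:3,3]=s['position']
        return T@np.array(p['mount']),K(p)
    T=np.eye(4); T[:3,:3]=R.from_rotvec(p['rvec']).as_matrix(); T[:3,3]=p['tvec']
    return np.linalg.inv(T),K(p)
def cloud(name,depth,T=None):
    if T is None: T,k=cam2world(name)
    else: T,k=T
    f,cx,cy=k
    v,u=np.mgrid[0:400,0:640]
    P=np.stack([(u-cx)/f*depth,(v-cy)/f*depth,depth],-1)
    W=P@T[:3,:3].T+T[:3,3]
    W[depth==0]=np.nan
    return W
def save(name,img): cv2.imwrite('pics/'+name,img[...,::-1])
E
python3 - <<'E'
from h import *
s=arm.observe(); print(s)
for n in ['top','side','wrist']:
    T=cam2world(n); im,d=arm.get_image(n); save(n+'0.png',im); np.savez('/tmp/'+n+'0.npz',im=im,d=d,W=cloud(n,d,T))
    print(n,{k:np.round(v,3) for k,v in arm.camera_params(n).items()})
    for l in ['tote','fitting_stray','weight_a','tape']:
        for r in arm.masks_of(n,l):
            W=cloud(n,d,T)[r['pixels']]; print(n,l,round(r['conf'],2),np.round(r['rect']),np.round(np.nanmedian(W,0),3))
E
```

```text
pics
{'clock': 0.0, 'joints': array([ 1.11539524,  0.43523914,  0.02496759,  1.57410398, -0.0115818 ,
        1.13400181, -0.07509122]), 'dq': array([ 6.04229902e-04,  2.09214401e-05, -1.69866203e-03,  3.00689311e-04,
        4.05972617e-04, -1.42394666e-03,  2.92678691e-04]), 'joint_efforts': array([-3.25449901e-04, -6.67859745e+01,  9.85190570e-01, -3.14466155e+01,
       -6.04325999e-02,  4.30128293e-02,  1.57829218e-04]), 'position': array([ 0.21571844, -0.58603984,  0.22593222]), 'ee_rot': array([-3.09133113e+00, -5.50962629e-01,  6.88122295e-04]), 'force': array([-0.71861347, -0.72328102, -0.0836821 ]), 'ft_torque': array([0.015628  , 0.02532811, 0.00963527]), 'width': 0.9996095338851022}
top {'fovy': np.float64(49.375), 'cx': np.float64(314.477), 'cy': np.float64(199.104), 'rvec': array([ 2.158, -2.099,  0.199]), 'tvec': array([-0.319,  0.52 ,  0.872])}
top tote 0.88 [320. 201.  67.  89.] [ 0.524 -0.318  0.005]
top weight_a 0.58 [270. 298.  19.  18.] [ 0.321 -0.215  0.021]
top tape 0.58 [302. 105.  31.  25.] [ 0.751 -0.274  0.017]
top tape 0.37 [319. 200.  72.  85.] [ 0.524 -0
[... 246 characters left out ...]
 tote 0.72 [317. 213. 100.  74.] [ 0.524 -0.357  0.037]
side tote 0.28 [381. 193.  29.  16.] [ 0.748 -0.282  0.016]
side fitting_stray 0.66 [225. 245.  22.  15.] [ 0.354 -0.297  0.013]
side weight_a 0.9 [189. 231.  20.  23.] [ 0.318 -0.223  0.019]
side weight_a 0.66 [240. 268.  17.  21.] [ 0.334 -0.4    0.016]
side tape 0.58 [380. 196.  27.  16.] [ 0.747 -0.283  0.016]
wrist {'fovy': np.float64(65.589), 'cx': np.float64(317.648), 'cy': np.float64(201.567), 'mount': array([[-0.   , -0.967, -0.256,  0.068],
       [ 1.   , -0.   , -0.   ,  0.   ],
       [ 0.   , -0.256,  0.967, -0.158],
       [ 0.   ,  0.   ,  0.   ,  1.   ]])}
wrist weight_a 0.64 [189.  14.  30.  27.] [ 0.334 -0.397  0.015]
```

View pics/top0.png

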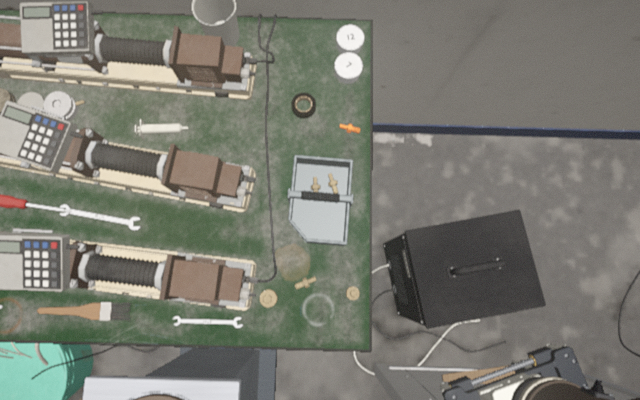

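View pics/side0.png

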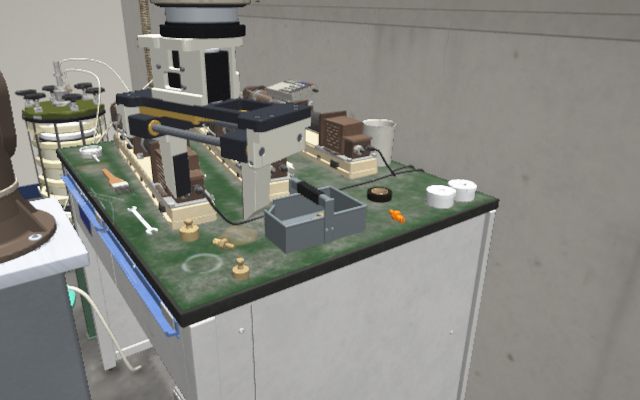

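Run:
```python
from h import *
z=np.load('/tmp/top0.npz'); save('crop_top.png',cv2.resize(z['im'][130:330,230:420],None,fx=4,fy=3.0,interpolation=cv2.INTER_CUBIC))
z=np.load('/tmp/side0.npz'); save('crop_side.png',cv2.resize(z['im'][160:290,170:410],None,fx=3.3,fy=3.3,interpolation=cv2.INTER_CUBIC))
```

```text
(no output)
```

View pics/crop_top.png

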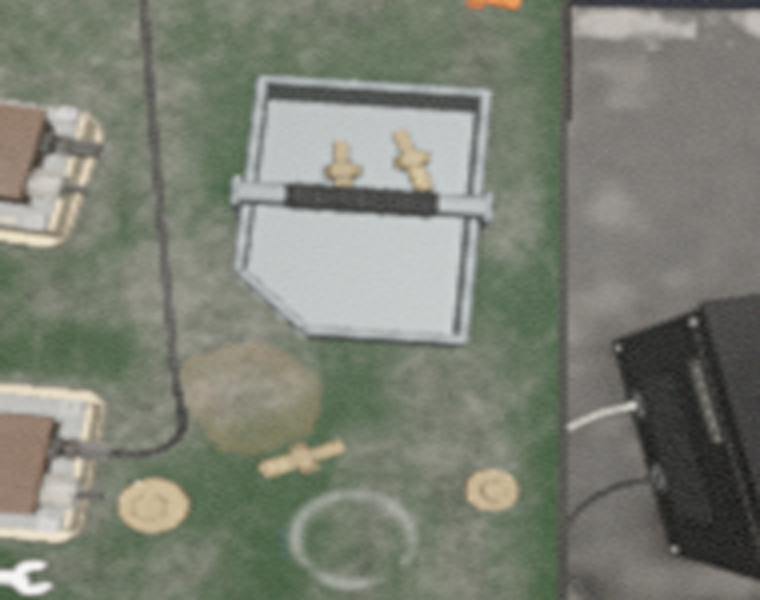

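View pics/crop_side.png

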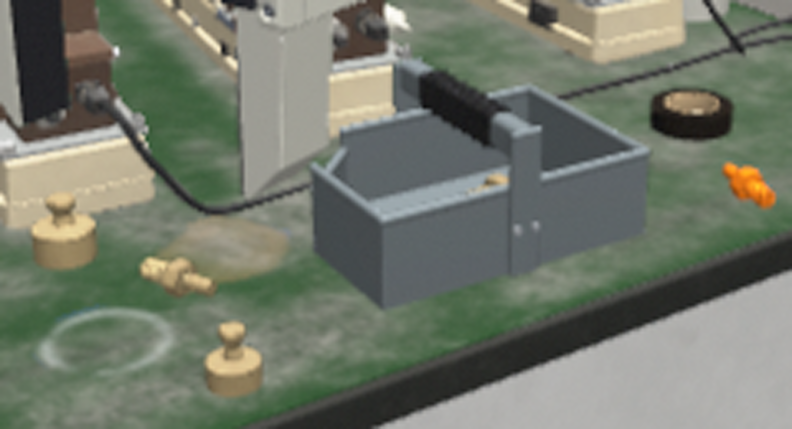

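The top view (up = +x, left = +y) shows these things that could pass for the stray fitting:
- A brass fitting on the bench at (305,284).
- An orange look-alike at (350,127).
- Two brass fittings inside the tote at (316,184) and (333,182).
- The knob weights at (268,298) and (353,293).

I choose (305,284): the close crop shows a brass hex fitting lying on its side outside the tote. The cut-off corner is at lower left, which is −x,+y.

Run:
```python
from h import *
for n in ['top','side']:
    z=np.load(f'/tmp/{n}0.npz'); W=z['W']; im=z['im'].astype(int)
    # stray region
    m=(abs(W[...,0]-.355)<.05)&(abs(W[...,1]+.29)<.045)&(W[...,2]>.006)&(W[...,2]<.03)
    q=W[m]; 
    c,(w,h),a=cv2.minAreaRect(q[:,:2].astype(np.float32)*1000); print(n,'stray',len(q),c,w,h,a,q[:,2].max(), q.mean(0))
    pc=np.linalg.svd(q[:,:2]-q[:,:2].mean(0),full_matrices=False)[2][0]; print('axis deg',np.degrees(np.arctan2(pc[1],pc[0])))
    # tote rim
    m=(abs(W[...,0]-.53)<.14)&(abs(W[...,1]+.32)<.11)&(W[...,2]>.045)&(W[...,2]<.062)
    q=W[m]; print('rim',len(q),cv2.minAreaRect(q[:,:2].astype(np.float32)*1000))
    m=(abs(W[...,0]-.53)<.14)&(abs(W[...,1]+.32)<.11)&(W[...,2]>.07)&(W[...,2]<.1)
    q=W[m]; print('bar',len(q),cv2.minAreaRect(q[:,:2].astype(np.float32)*1000),q[:,2].max(),q.mean(0))
    print('bench z',np.nanmedian(W[(abs(W[...,0]-.4)<.03)&(abs(W[...,1]+.33)<.03)][:,2]))
```

```text
top stray 135 (346.4544677734375, -289.074951171875) 41.97815704345703 45.87193298339844 79.51459503173828 0.020730644341341975 [ 0.35315909 -0.28893081  0.0141056 ]
axis deg 113.48532597440709
rim 681 ((527.6109008789062, -316.06591796875), (128.11233520507812, 182.04513549804688), 86.39895629882812)
bar 577 ((527.5104370117188, -315.8428649902344), (133.22903442382812, 19.901687622070312), 86.62567138671875) 0.09437343698653178 [ 0.52625648 -0.31557417  0.08847569]
bench z 0.0009219954895549054
side stray 166 (354.0338439941406, -293.25079345703125) 19.5928955078125 46.629554748535156 40.52434539794922 0.02102320923049511 [ 0.35360296 -0.2946276   0.01370631]
axis deg -63.52937355865347
rim 1271 ((529.9017944335938, -318.48736572265625), (136.31224060058594, 183.9447479248047), 85.06563568115234)
bar 621 ((530.1751098632812, -318.6689453125), (135.46133422851562, 21.919767379760742), 86.55313873291016) 0.09410970568092136 [ 0.52472823 -0.32834452  0.08437629]
bench z 0.002556591418465426
```

```bash
cat >> h.py <<'E'
def down(yaw_y_deg):
    "tool down with tool y along the world direction of this angle"
    a=np.radians(yaw_y_deg); y=np.array([np.cos(a),np.sin(a),0]); z=np.array([0,0,-1.]); x=np.cross(y,z)
    return np.stack([x,y,z],1)
def plan(pos,Rt):
    s=arm.observe(); Rc=R.from_rotvec(s['ee_rot']).as_matrix()
    print('clock',s['clock'],'pos',np.round(s['position'],4),'y ang',np.round(np.degrees(np.arctan2(Rc[1,1],Rc[0,1])),1))
    print('shift tool mm',np.round(1000*Rc.T@(np.array(pos)-s['position']),1),'turn deg',np.round(R.from_matrix(Rc.T@Rt).as_rotvec(degrees=True),2))
    print('shift in target axes mm',np.round(1000*Rt.T@(np.array(pos)-s['position']),1))
E
python3 - <<'E'
from h import *
for a in (24,204): plan([.354,-.291,.12],down(a))
W=np.load('/tmp/top0.npz')['W']
m=(W[...,0]>.25)&(W[...,0]<.9)&(W[...,1]<-.05)&(W[...,1]>-.6)
q=W[m]; h=q[:,2]
for y0 in np.arange(-.45,-.04,.05):
    print(round(y0,2),[int(1000*np.nanmax(np.r_[0,q[(abs(q[:,0]-x)<.025)&(abs(q[:,1]-y0)<.025)][:,2]])) for x in np.arange(.25,.9,.05)])
E
```

```text
clock 0.75 pos [ 0.2159 -0.5865  0.2268] y ang -69.8
shift tool mm [ 231.7 -229.7  106.7] turn deg [  0.     0.   -93.79]
shift in target axes mm [213.8 246.3 106.8]
clock 0.75 pos [ 0.2159 -0.5865  0.2268] y ang -69.8
shift tool mm [ 231.7 -229.7  106.7] turn deg [ 0.   -0.   86.21]
shift in target axes mm [-213.8 -246.3  106.8]
-0.45 [3, 3, 3, 4, 4, 4, 5, 3, 3, 4, 4, 3, 3]
-0.4 [5, 16, 35, 6, 6, 90, 90, 60, 6, 21, 6, 36, 38]
-0.35 [7, 6, 4, 7, 60, 94, 93, 59, 6, 19, 5, 36, 37]
-0.3 [6, 6, 20, 6, 59, 92, 94, 60, 7, 14, 21, 21, 7]
-0.25 [4, 23, 68, 49, 46, 90, 93, 59, 5, 18, 21, 19, 6]
-0.2 [5, 88, 90, 57, 8, 7, 89, 9, 12, 12, 12, 87, 76]
-0.15 [9, 132, 135, 135, 5, 104, 106, 104, 6, 6, 62, 106, 106]
-0.1 [9, 136, 138, 136, 5, 124, 136, 137, 7, 5, 62, 136, 138]
-0.05 [8, 135, 136, 136, 5, 59, 136, 136, 5, 6, 61, 137, 137]
```

Run:
```python
from h import *
for n in ['top','side']:
    W=np.load(f'/tmp/{n}0.npz')['W']
    m=(W[...,0]>.2)&(W[...,0]<.5)&(W[...,1]<-.12)&(W[...,1]>-.28)&(W[...,2]>.045)&(W[...,2]<.2)
    q=W[m]
    for x in np.arange(.26,.5,.02):
        a=q[abs(q[:,0]-x)<.01]
        if len(a): i=np.argsort(a[:,1])[:3]; print(n,round(x,2),np.round(a[i],3).tolist())
```

```text
top 0.3 [[0.309, -0.174, 0.048], [0.306, -0.174, 0.046], [0.306, -0.172, 0.046]]
top 0.32 [[0.328, -0.193, 0.079], [0.326, -0.193, 0.077], [0.328, -0.192, 0.082]]
top 0.34 [[0.33, -0.193, 0.081], [0.33, -0.192, 0.083], [0.331, -0.188, 0.071]]
top 0.36 [[0.37, -0.231, 0.053], [0.366, -0.229, 0.061], [0.368, -0.229, 0.059]]
top 0.38 [[0.372, -0.23, 0.051], [0.374, -0.23, 0.05], [0.378, -0.23, 0.046]]
top 0.4 [[0.39, -0.171, 0.059], [0.39, -0.169, 0.055], [0.39, -0.166, 0.053]]
top 0.44 [[0.45, -0.279, 0.045]]
top 0.46 [[0.464, -0.272, 0.045], [0.464, -0.268, 0.046]]
top 0.48 [[0.47, -0.266, 0.046], [0.47, -0.264, 0.046], [0.476, -0.261, 0.046]]
side 0.3 [[0.307, -0.177, 0.046], [0.31, -0.176, 0.047], [0.306, -0.175, 0.045]]
side 0.32 [[0.329, -0.195, 0.08], [0.327, -0.194, 0.078], [0.33, -0.193, 0.077]]
side 0.34 [[0.332, -0.198, 0.082], [0.331, -0.195, 0.079], [0.331, -0.195, 0.081]]
side 0.36 [[0.369, -0.233, 0.057], [0.369, -0.232, 0.054], [0.368, -0.232, 0.059]]
side 0.38 [[0.375, -0.234, 0.054], [0.38, -0.234, 0.046], [0.373, -0.233, 0.054]]
side 0.4 [[0.392, -0.18, 0.054], [0.39, -0.178, 0.053], [0.39, -0.178, 0.055]]
side 0.46 [[0.468, -0.269, 0.045]]
side 0.48 [[0.473, -0.268, 0.046], [0.475, -0.265, 0.046], [0.478, -0.264, 0.045]]
```

```bash
python3 -m pendant '[[[0.03,-0.02,0],[0,0,10.5],0.0918],[[0.03,-0.02,0],[0,0,10.5],0.0918],[[0,0,0],[0,0,10.5],0.0918],[[0,0,0],[0,0,10.5],0.0918],[[0,0,0],[0,0,10.5],0.0918],[[0,0,0],[0,0,10.5],0.06],[[0,0,0],[0,0,10.5],0.06],[[0,0,0],[0,0,10.5],0.06]]' 30
python3 - <<'E'
from h import *
plan([.354,-.291,.12],down(205)); print(arm.observe()['joints'])
E
```

```text
clock: 1.75
position: [0.2634, -0.5326, 0.2268]
ee_rot: [2.662, -1.668, 0.0]
force: [0.0, -0.4, -0.4]
width: 0.723
clock 1.75 pos [ 0.2634 -0.5326  0.2268] y ang -154.1
shift tool mm [-177.9 -186.9  106.8] turn deg [-0.   -0.01  0.87]
shift in target axes mm [-180.7 -184.2  106.8]
[ 0.78812745  0.38959567  0.32619607  1.67111347 -0.13679811  1.10318541
 -1.53675225]
```

```bash
python3 -m pendant '[[[-0.04,-0.04,0.02],[0,0,0.9],0.06],[[-0.04,-0.04,0.02],[0,0,0],0.06],[[-0.04,-0.04,0.02],[0,0,0],0.06],[[-0.04,-0.04,0.02],[0,0,0],0.06],[[-0.02,-0.025,0.02],[0,0,0],0.06],[[0,0,0],[0,0,0],0.06],[[0,0,0],[0,0,0],0.06]]'
python3 - <<'E'
from h import *
plan([.354,-.291,.12],down(205)); T=cam2world('wrist'); im,d=arm.get_image('wrist'); save('w1.png',im)
W=cloud('wrist',d,T)
for r in arm.masks_of('wrist','fitting_stray'):
    q=W[r['pixels']]; print(round(r['conf'],2),np.round(r['rect']),np.round(np.nanmedian(q,0),3))
m=(abs(W[...,0]-.355)<.05)&(abs(W[...,1]+.29)<.045)&(W[...,2]>.006)&(W[...,2]<.03)
q=W[m]; c,(w,h),a=cv2.minAreaRect(q[:,:2].astype(np.float32)*1000); print(len(q),c,w,h,a,q[:,2].max())
E
```

```text
clock: 2.62
position: [0.3529, -0.2913, 0.1271]
ee_rot: [2.654, -1.681, 0.001]
force: [0.4, 0.5, 0.6]
width: 0.652
clock 2.625 pos [ 0.3529 -0.2913  0.1271] y ang -154.7
shift tool mm [ 0.2 -1.2  7.1] turn deg [ 0.   -0.05  0.29]
shift in target axes mm [ 0.2 -1.2  7.1]
0.9 [318. 197.  30.  52.] [ 0.355 -0.293  0.014]
725 (355.1274108886719, -291.7746887207031) 21.0181941986084 46.99569320678711 25.174955368041992 0.020178652865146585
```

View pics/w1.png

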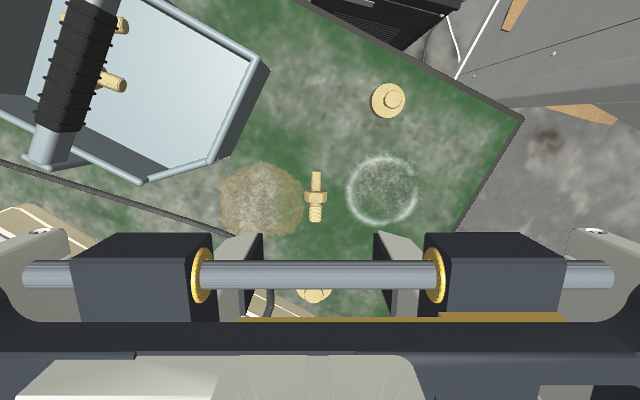

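Wrist view: the brass fitting is at (316,197), lying along the image column between the open fingers. The measured size of 21×47 mm matches the description. I'm going down on it.

```bash
python3 -m pendant '[[[0,-0.002,0.04],[0,0,0.3],0.06],[[0,0,0.04],[0,0,0],0.06],[[0,0,0.03],[0,0,0],0.06],[[0,0,0.013],[0,0,0],0.06],[[0,0,0],[0,0,0],0.06],[[0,0,0],[0,0,0],0.0],[[0,0,0],[0,0,0],0.0],[[0,0,0],[0,0,0],0.0],[[0,0,0],[0,0,0],0.0],[[0,0,0],[0,0,0],0.0]]' 30
```

```text
clock: 3.98
position: [0.3548, -0.2897, 0.0039]
ee_rot: [2.65, -1.688, 0.001]
force: [-0.6, -0.2, 4.6]
width: 0.203
```

```bash
python3 -m pendant '[[[0,0,-0.02],[0,0,0],0.0],[[0,0,-0.04],[0,0,0],0.0],[[0,0,-0.05],[0,0,0],0.0],[[0,0,-0.04],[0,0,0],0.0],[[0,0,0],[0,0,0],0.0]]' 30
python3 - <<'E'
from h import *
plan([.479,-.314,.15],down(266.6)); T=cam2world('wrist'); im,d=arm.get_image('wrist'); save('w2.png',im)
W=cloud('wrist',d,T)
m=(abs(W[...,0]-.53)<.14)&(abs(W[...,1]+.32)<.11)&(W[...,2]>.045)&(W[...,2]<.065)
print(cv2.minAreaRect(W[m][:,:2].astype(np.float32)*1000))
E
```

```text
clock: 4.6
position: [0.3562, -0.2907, 0.1564]
ee_rot: [-2.649, 1.687, -0.009]
force: [-0.3, 0.6, -1.1]
width: 0.209
clock 4.6 pos [ 0.3562 -0.2907  0.1564] y ang -155.0
shift tool mm [  73.  -101.4    7. ] turn deg [-3.000e-02 -3.400e-01 -6.159e+01]
shift in target axes mm [124.   16.    6.4]
((529.1668090820312, -317.5159606933594), (133.3726348876953, 182.2201690673828), 85.9975814819336)
```

View pics/w2.png

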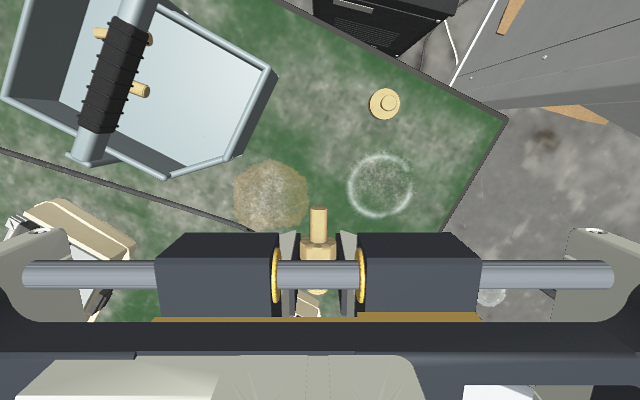

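The fitting is held at its hexagon, at (318,235). I'm carrying it over the tote's empty near half.

```bash
python3 -m pendant '[[[0.025,-0.034,0],[0,0,0],0.0],[[0.025,-0.034,0],[0,0,0],0.0],[[0.023,-0.033,0],[0,0,0],0.0],[[0,0,0],[0,0,-10.3],0.0],[[0,0,0],[0,0,-10.3],0.0],[[0,0,0],[0,0,-10.3],0.0],[[0,0,0],[0,0,-10.3],0.0],[[0,0,0],[0,0,-10.3],0.0],[[0,0,0],[0,0,-10.1],0.0],[[0,0,0],[0,0,0],0.0]]' 30
python3 - <<'E'
from h import *
plan([.479,-.314,.022],down(266.6)); print(arm.observe()['joints']);im,d=arm.get_image('wrist'); save('w3.png',im)
E
```

```text
clock: 5.9
position: [0.4761, -0.3127, 0.152]
ee_rot: [-3.138, 0.095, 0.004]
force: [0.4, -0.2, -0.4]
width: 0.207
clock 5.9 pos [ 0.4761 -0.3127  0.152 ] y ang -93.5
shift tool mm [  3.3   1.4 129.9] turn deg [-0.1   0.13 -0.06]
shift in target axes mm [  3.    1.1 130. ]
[ 0.50972674  0.42154558 -0.03005475  1.79799624  0.01462365  0.92512168
 -1.15769987]
```

View pics/w3.png

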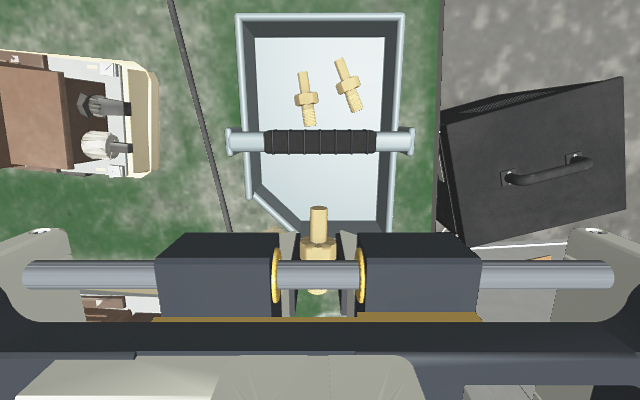

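```bash
python3 -m pendant '[[[0,0.001,0.045],[0,0,0],0.0],[[0,0,0.045],[0,0,0],0.0],[[0,0,0.03],[0,0,0],0.0],[[0,0,0],[0,0,0],0.0],[[0,0,0],[0,0,0],0.04],[[0,0,0],[0,0,0],0.04],[[0,0,0],[0,0,0],0.04],[[0,0,0],[0,0,0],0.04]]' 30
```

```text
clock: 6.95
position: [0.4773, -0.3143, 0.0344]
ee_rot: [3.14, -0.093, 0.002]
force: [-0.1, -0.2, -0.2]
width: 0.436
```

```bash
python3 -m pendant '[[[0,0,-0.045],[0,0,0],0.04],[[0,0,-0.05],[0,0,0],0.04],[[0,0,-0.045],[0,0,0],0.04],[[0,0,0],[0,0,0],0.06]]' 30
python3 - <<'E'
from h import *
T=cam2world('wrist');im,d=arm.get_image('wrist'); save('w4.png',im)
W=cloud('wrist',d,T)
m=(abs(W[...,0]-.53)<.14)&(abs(W[...,1]+.32)<.11)&(W[...,2]>.07)&(W[...,2]<.1)
print(cv2.minAreaRect(W[m][:,:2].astype(np.float32)*1000),W[m][:,2].max())
im,d=arm.get_image('top'); save('t4.png',cv2.resize(im[130:330,230:420],None,fx=4,fy=3.0))
E
```

```text
clock: 7.45
position: [0.479, -0.3153, 0.1778]
ee_rot: [3.137, -0.093, 0.01]
force: [0.5, -0.4, -0.0]
width: 0.499
((529.1980590820312, -317.35211181640625), (133.9318389892578, 19.94438362121582), 86.64788055419922) 0.09294845285576422
```

View pics/w4.png

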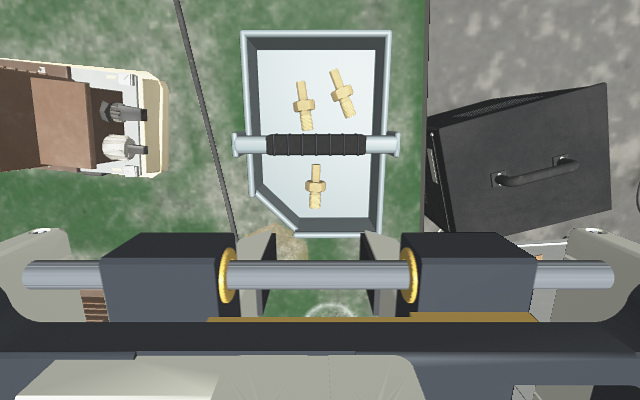

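View pics/t4.png

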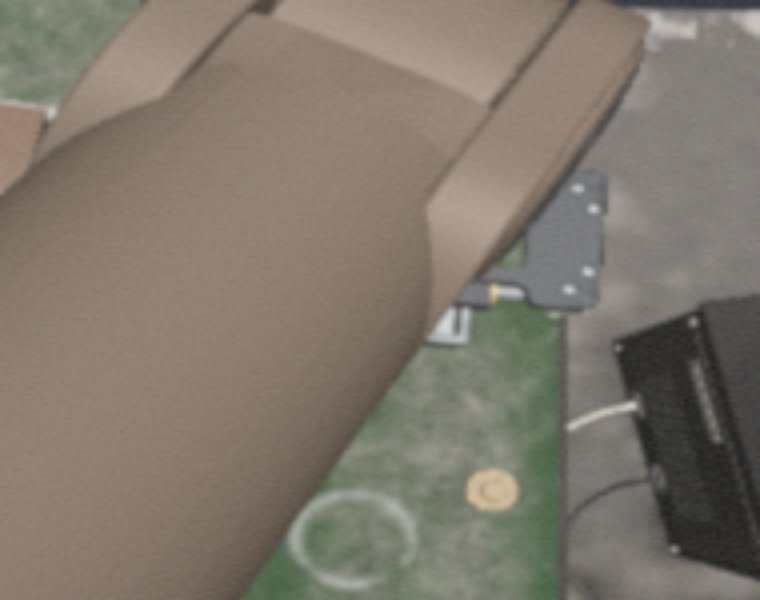

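Wrist view: all three fittings are inside the tote, at (304,105), (343,93) and (316,186). The bar is centred at (0.529,−0.317). I'm turning 90° and going to the bar.

```bash
python3 -m pendant '[[[0.025,0,0],[0,0,-10],0.06],[[0.025,0.004,0],[0,0,-10],0.06],[[0,0,0],[0,0,-10],0.06],[[0,0,0],[0,0,-10],0.06],[[0,0,0],[0,0,-10],0.06],[[0,0,0],[0,0,-10],0.06],[[0,0,0],[0,0,-10],0.06],[[0,0,0],[0,0,-10],0.06],[[0,0,0],[0,0,-10],0.06],[[0,0,0],[0,0,0],0.06]]' 60
python3 - <<'E'
from h import *
plan([.529,-.317,.061],down(-3.4)); print(arm.observe()['joints'])
E
```

```text
clock: 8.8
position: [0.5264, -0.3164, 0.1721]
ee_rot: [-2.285, -2.152, 0.001]
force: [0.2, 0.1, -0.7]
width: 0.654
clock 8.8 pos [ 0.5264 -0.3164  0.1721] y ang -3.5
shift tool mm [ -0.6   2.9 111.1] turn deg [-0.13 -0.09 -0.05]
shift in target axes mm [ -0.5   2.7 111.1]
[ 0.72648103  0.50204387 -0.39756672  1.64024798  0.21598947  1.04572018
  0.2034487 ]
```

```bash
python3 -m pendant '[[[0,0.003,0.04],[0,0,0],0.06],[[0,0,0.04],[0,0,0],0.06],[[0,0,0.031],[0,0,0],0.06],[[0,0,0],[0,0,0],0.06],[[0,0,0],[0,0,0],0.0],[[0,0,0],[0,0,0],0.0],[[0,0,0],[0,0,0],0.0],[[0,0,0],[0,0,0],0.0],[[0,0,0],[0,0,0],0.0],[[0,0,0],[0,0,0],0.0]]' 60
python3 - <<'E'
from h import *
im,d=arm.get_image('side'); save('s5.png',im)
E
```

```text
clock: 10.05
position: [0.5301, -0.317, 0.063]
ee_rot: [2.286, 2.154, -0.0]
force: [-1.9, -0.1, 3.7]
width: 0.168
```

View pics/s5.png

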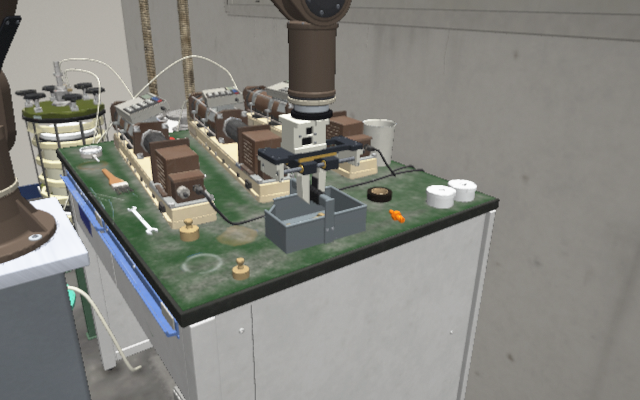

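```bash
python3 -m pendant '[[[0,0,-0.008],[0,0,0],0.0],[[0,0,-0.016],[0,0,0],0.0],[[0,0,-0.024],[0,0,0],0.0],[[0,0,-0.03],[0,0,0],0.0],[[0,0,-0.03],[0,0,0],0.0],[[0,0,-0.03],[0,0,0],0.0],[[0,0,-0.024],[0,0,0],0.0],[[0,0,-0.016],[0,0,0],0.0],[[0,0,-0.008],[0,0,0],0.0],[[0,0,0],[0,0,0],0.0]]' 60
python3 - <<'E'
from h import *
im,d=arm.get_image('side'); save('s6.png',im);
im,d=arm.get_image('wrist'); save('w6.png',im); print(arm.observe()['joints'])
E
```

```text
clock: 11.35
position: [0.5302, -0.3168, 0.2488]
ee_rot: [2.286, 2.155, -0.0]
force: [0.0, -0.0, -4.0]
width: 0.17
[ 0.73090197  0.44404145 -0.40882995  1.53480201  0.18399547  1.20246917
  0.23166041]
```

View pics/s6.png

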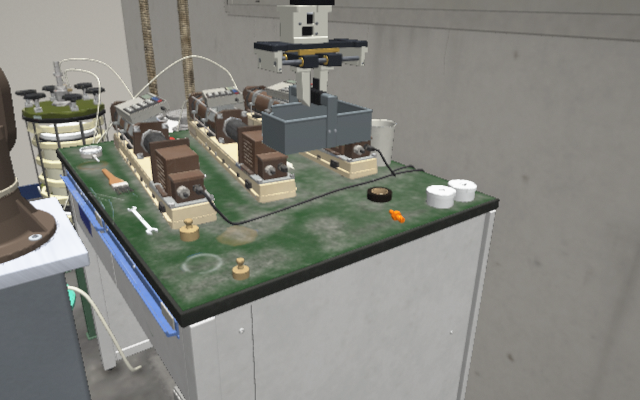

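View pics/w6.png

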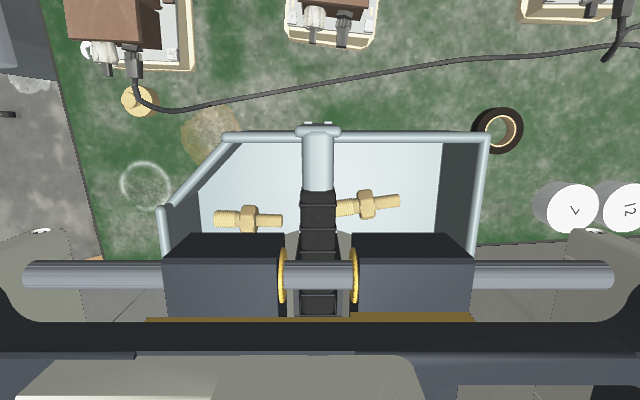

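The tote hangs level and clear, with two fittings visible at (248,218) and (366,205). I'm now tipping it slowly towards −x,+y. Tool x is tote +y and tool y is tote +x, so the turn is about −x,−y of the tool.

```bash
python3 -m pendant '[[[0,0,0],[-0.8,-0.8,0],0.0],[[0,0,0],[-1.5,-1.5,0],0.0],[[0,0,0],[-1.5,-1.5,0],0.0],[[0,0,0],[-1.5,-1.5,0],0.0],[[0,0,0],[-1.5,-1.5,0],0.0],[[0,0,0],[-1.5,-1.5,0],0.0],[[0,0,0],[-1.5,-1.5,0],0.0],[[0,0,0],[-1.5,-1.5,0],0.0],[[0,0,0],[-1.5,-1.5,0],0.0],[[0,0,0],[-1.5,-1.5,0],0.0]]' 60
python3 - <<'E'
from h import *
s=arm.observe(); print(s['joints'],s['position'],R.from_rotvec(s['ee_rot']).as_matrix().round(3))
im,d=arm.get_image('side'); save('s7.png',im[50:260,180:460]);
im,d=arm.get_image('wrist'); save('w7.png',im)
E
```

```text
clock: 12.7
position: [0.5296, -0.3163, 0.2481]
ee_rot: [2.029, 1.913, -0.015]
force: [-0.1, 0.1, -3.4]
width: 0.172
[ 0.66065743  0.25777109 -0.37649197  1.85742128  0.39395352  0.7721338
  0.0044788 ] [ 0.52963475 -0.31631791  0.24810625] [[ 0.088  0.969  0.23 ]
 [ 0.966 -0.026 -0.259]
 [-0.245  0.245 -0.938]]
```

View pics/s7.png

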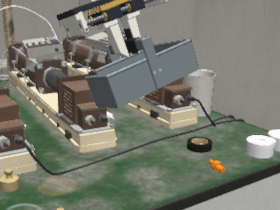

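View pics/w7.png

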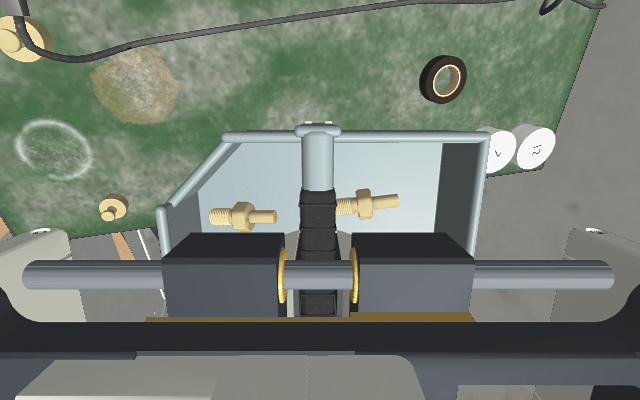

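```bash
python3 -m pendant '[[[-0.001,0.005,-0.001],[0,0,0],0.0],[[-0.003,0.010,-0.001],[0,0,0],0.0],[[-0.004,0.016,-0.001],[0,0,0],0.0],[[-0.004,0.018,-0.001],[0,0,0],0.0],[[-0.004,0.020,-0.002],[0,0,0],0.0],[[-0.004,0.018,-0.002],[0,0,0],0.0],[[-0.004,0.016,-0.001],[0,0,0],0.0],[[-0.004,0.014,-0.001],[0,0,0],0.0],[[-0.003,0.009,-0.001],[0,0,0],0.0],[[0,0.003,0],[0,0,0],0.0]]' 60
python3 - <<'E'
from h import *
s=arm.observe(); print(s['joints'],s['position'],R.from_rotvec(s['ee_rot']).as_matrix().round(3))
im,d=arm.get_image('wrist'); save('w8.png',im)
E
```

```text
clock: 14.05
position: [0.6506, -0.3478, 0.2981]
ee_rot: [2.03, 1.912, -0.014]
force: [-0.3, 0.6, -4.2]
width: 0.173
[ 0.58022012  0.42201735 -0.36312485  1.49246122  0.40601514  0.98411075
  0.02740433] [ 0.65061468 -0.34775319  0.29813434] [[ 0.088  0.969  0.23 ]
 [ 0.966 -0.027 -0.258]
 [-0.244  0.245 -0.938]]
```

View pics/w8.png

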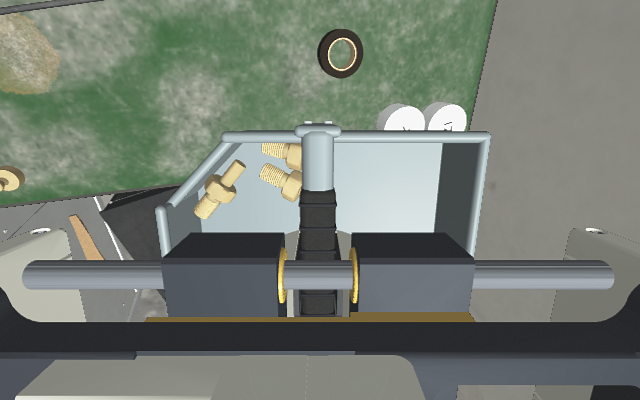

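Fittings have slid: one lies against the bevel at (220,190), and the other two are arriving along the +y wall at (285,153) and (283,182). I keep tilting.

```bash
python3 -m pendant '[[[0,0,0],[-0.8,-0.8,0],0.0],[[0,0,0],[-1.5,-1.5,0],0.0],[[0,0,0],[-2,-2,0],0.0],[[0,0,0],[-2,-2,0],0.0],[[0,0,0],[-2,-2,0],0.0],[[0,0,0],[-2,-2,0],0.0],[[0,0,0],[-2,-2,0],0.0],[[0,0,0],[-2,-2,0],0.0],[[0,0,0],[-1.5,-1.5,0],0.0],[[0,0,0],[-0.8,-0.8,0],0.0]]' 60
python3 - <<'E'
from h import *
s=arm.observe(); print(s['joints'],s['position'],R.from_rotvec(s['ee_rot']).as_matrix().round(3))
im,d=arm.get_image('wrist'); save('w9.png',im)
im,d=arm.get_image('side'); save('s9.png',im)
E
```

```text
clock: 15.35
position: [0.6492, -0.3463, 0.2977]
ee_rot: [1.73, 1.633, -0.027]
force: [-1.2, 0.3, -4.1]
width: 0.173
[ 0.32920935  0.27909209 -0.1508954   1.89734332  1.03148959  0.55555343
 -0.65428566] [ 0.64919912 -0.34630451  0.29771045] [[ 0.188  0.868  0.46 ]
 [ 0.852  0.089 -0.516]
 [-0.488  0.489 -0.723]]
```

View pics/w9.png

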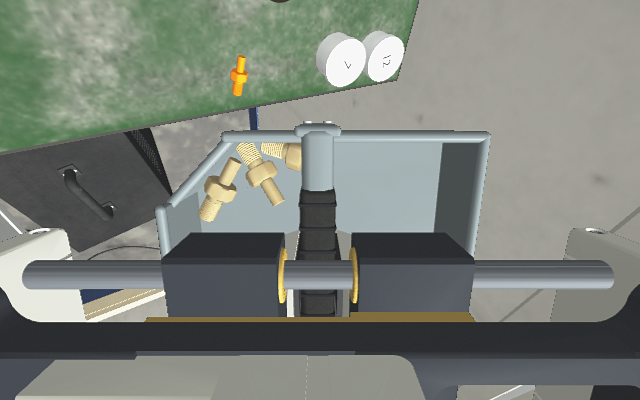

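View pics/s9.png

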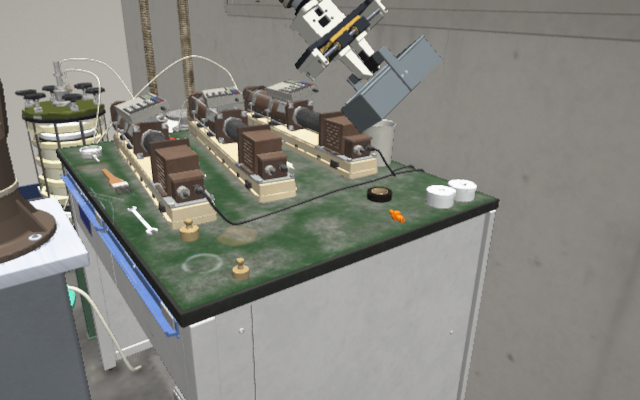

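```bash
python3 -m pendant '[[[0,0,0],[0,0,0],0.0],[[0,0,0],[0,0,0],0.0],[[0,0,0],[0,0,0],0.0],[[0,0,0],[0,0,0],0.0]]' 60
cat > m.py <<'E'
from h import *
import sys
im,d=arm.get_image('wrist'); save(sys.argv[1],im)
p=arm.camera_params('wrist'); M=np.array(p['mount']); C=cloud('wrist',d,(M,K(p)))
t=lambda q: np.stack([q[...,1],q[...,0],-q[...,2]+.061],-1)
Tt=t(C); b=np.array([-.069,.041,.004])
for r in arm.masks_of('wrist','fitting_in_1'):
    q=Tt[r['pixels']]; q=q[np.isfinite(q[:,0])]; c=np.median(q,0); print(round(r['conf'],2),np.round(r['rect']),'tote',np.round(c,3),'range',np.round(q.min(0),3),np.round(q.max(0),3),'dist',np.round(np.linalg.norm(c-b),3))
# floor check
fl=Tt[160:225,340:420].reshape(-1,3); print('floor z',np.nanmedian(fl[:,2]))
E
python3 m.py w10.png
```

```text
clock: 15.95
position: [0.65, -0.3475, 0.2982]
ee_rot: [1.731, 1.632, -0.028]
force: [-1.2, -0.7, -5.4]
width: 0.172
0.83 [258. 174.  50.  65.] tote [-0.038  0.036  0.017] range [-0.054  0.01   0.001] [-0.023  0.054  0.024] dist 0.034
0.69 [280. 157.  39.  25.] tote [-0.02   0.049  0.017] range [-0.037  0.037  0.01 ] [-0.012  0.054  0.023] dist 0.052
0.69 [238.  78.  15.  44.] tote [-0.097  0.121 -0.184] range [-0.109  0.101 -0.201] [-0.088  0.144 -0.176] dist 0.206
floor z 0.0018561524156376352
```

View pics/w10.png

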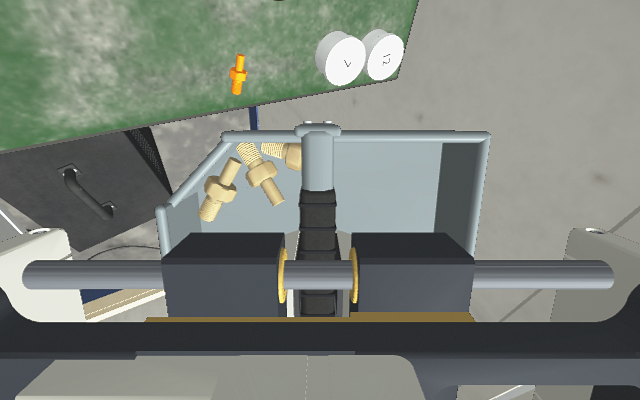

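Run:
```python
from h import *
T=cam2world('side'); im,d=arm.get_image('side')
for l in ['weight_a','tape']:
    for r in arm.masks_of('side',l): print(l,round(r['conf'],2),np.round(r['rect']),np.round(np.nanmedian(cloud('side',d,T)[r['pixels']],0),3))
s=arm.observe(); print(s['clock'],np.abs(s['dq']).max(),s['width'])
arm.sign_off()
```

```text
weight_a 0.71 [241. 267.  20.  25.] [ 0.333 -0.398  0.015]
weight_a 0.67 [190. 231.  16.  22.] [ 0.318 -0.223  0.02 ]
tape 0.79 [382. 195.  28.  23.] [ 0.747 -0.284  0.015]
16.2 0.0016872429920193367 0.1693888742661784
the job is handed in; nothing more can be done
```

I picked up the stray brass fitting and released it in the tote's empty near half. Then I gripped the bar at 60 N, lifted the tote and tipped it about 44° towards the cut-off corner. I signed off at 16.2 s with the tote still held up; the sign-off gave no verdict.

**Tilt and height:** From the arm pose, both tote sides slope about 29° down to that corner. The corner's foot is about 0.20 m above the bench, and the joints were nearly still.

**Fittings:** All three lie at the cut-off corner and looked unchanged across two pictures 0.6 s apart.
- One measured 34 mm from the corner's foot.
- One sits partly hidden under the bar end. Its visible part measured 52 mm, and I estimate its middle at about 56 mm.
- The one against the 45° wall I judged from the picture only, because the network did not report it in the last check. The network reported the orange look-alike on the bench in its place, and I ignored that.

**Bystanders:** Both weights and the tape were found again within about 2 mm of where they started.

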